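Build a square carton column in the packing corner

TASK

On the dispatch bench, first push the largest carton along the bench, without lifting or tipping it, until it sits square and flush against both rails of the aluminium corner stop, with its long side against the far rail. Then build the column on it: set the medium carton down squarely in the middle of the large one and the small carton squarely in the middle of the medium one, long sides running the same way all the way up; set them down rather than dropping them. Leave the column standing in the corner and do not disturb the tape roll, parts bin or grease gun.

Things in the scene. Friction and masses are not known exactly. Their poses are not given: they have to be found in the camera images.
- fence: Fixed L-shaped corner stop: two silvery aluminium rails, 22 mm thick, 40 mm high, inner faces 180 mm long. Origin: inner corner, at bench height. Far rail: inner face is the plane x = 0, running from the origin along -y. Side rail: inner face is the plane y = 0, running along -x. The carton goes in the quarter x < 0, y < 0. Small steel fixing tabs outside the L.
- carton_large: Largest closed cardboard carton, tape along its top seam, blank white label: 110 mm along x, 140 mm along y (long side), 60 mm high; about 0.6 kg. Too wide to grasp. Origin: centre of its underside. Fully home, its axes are parallel to the corner stop's and its origin is at (-55, -70) mm in the corner stop's frame.
- carton_medium: Medium closed cardboard carton with tape and a blank label: 66 mm along x, 96 mm along y (its long side), 50 mm high; about 0.25 kg. Origin: centre of its underside.
- carton_small: Smallest closed cardboard carton with tape and a blank label: 52 mm along x, 76 mm along y (its long side), 42 mm high; about 0.15 kg. Origin: centre of its underside.
- parts_bin: Red open plastic parts bin with nozzles in it, 120 x 100 x 55 mm high, on the left beyond the corner stop; to be left alone. Origin: centre of its underside.
- tape_roll: Brown roll of packing tape lying flat, 96 mm across, 50 mm high, at the far side of the bench; to be left alone. Origin: centre of its underside.
- grease_gun: Red grease gun lying along its x axis, about 300 mm long, 58 mm high, with a steel lever lying at its +y side (to 66 mm from the axis); at the right of the work; to be left alone. Origin: underneath its middle.
Not all that is in view belongs to the job. Leave any turquoise look-alike of the carton_medium alone. What is shaped like the carton_small but purple is not meant.

How it is judged:
By the outcome, as a careful person would: the job done as asked, in the order asked, and still so for the second after the job is handed in, with the robot touching nothing.
It also fails if it takes over 72 s, if anything falls off the work surface, if the arm or the gripper's body presses on something with over 40 N, if the wrist force passes 120 N, or if a joint passes its speed limit or range.

ROBOT

A 7-joint arm with a two-finger parallel gripper is mounted at the origin on the work surface. World frame = base frame: x ahead of the robot, y to its left, z up, the work surface at z = 0. Lengths are in mm, angles in rad, forces in N, time in s.
With the tool pointing down it reaches from about 400 to 750 mm from the base axis. Payload 19.5 kg.
Tool frame: the origin (TCP) lies on the centre line of the jaws, within the pads' length; the fingertips stand 14 mm ahead of it and the grasp point (between the pads) lies 5 mm behind it; z points along the fingers, y is the line along which they close (so a half turn about z gives the same grasp; the last joint's range is limited). The gripper opens to 85 mm and grips with 20 to 120 N. Pads are 22 mm wide; open, the fingers measure 114 mm over their backs; the gripper's body (76 mm by 85 mm) begins 54 mm behind the grasp point. The pads swing forward as they close: fully open they stand 13 mm farther back than shut.
Start: joints at [-1.386, 0.707, -0.028, 1.485, 0.022, 0.951, -0.075], TCP at [129.285, 560.252, 245.268] pointing down, gripper open.
Joint ranges: [-2.71, 2.71], [-0.32, 2.16], [-1.57, 1.52], [0, 2.45], [-1.46, 4.6], [0, 2.02], [-2.83, 2.83]. Speed limits (rad/s): [1.89, 1.89, 2.57, 2.57, 3.01, 3.01, 3.01].

INTERFACE

Orientations are given as a unit quaternion [w, x, y, z].
In Python, from workcell import bot gives the robot as it stands. The module is installed in compiled form; this text tells all that it offers.
- The arm moves only by the tool apply_moves, never from a script. Its argument "targets" is a list of rows, each a list of 7 numbers: the turn, a rotation vector about the tool's x, y, z in degrees, then the shift along the tool's x, y, z in mm, then the closure, from 0 (fully open) to 1 (shut). A call has 1 to 10 rows; each row is the pose to reach, as a shift and turn from the pose commanded when the call began, along the tool's axes at that moment; what a row does not reach only later rows make up. A row lasts 1/8 s, in which the tool goes at most 62.5 mm and 10.7 degrees, less where a joint would pass 70% of its speed; a pose out of reach is approached as far as the arm can. A call with a gripper value outside its range is refused whole. The fingers move at their own pace and stop on an object; the grip force is fixed at half the most. Time passes only in rows, so rows that repeat a pose let the fingers close. It gives the time, the measured TCP pose, the force, the opening and the grip force at its end, in the units of the state.
- bot.observe(): the state, without advancing time (a new reading comes with each control period).
- bot.read_camera(name): name is "side" or "top" or "wrist"; returns (picture, depth): 480x640x3 uint8, red, green, blue; 480x640 float32, mm along the optical axis (not along the pixel's ray), 0 where there is no reading.
- bot.calibration(name): a dict with "K" (3x3 intrinsics, pixels), "dist_coeffs" ([k1, k2, p1, p2, k3] as OpenCV has them; the pictures are not rectified), "pose" (4x4, takes a point from camera to world coordinates); the wrist camera has in their place "T_tool_cam" (4x4, takes a point from camera to tool coordinates, whose origin is the TCP and whose axes are the flange's). Camera axes: x right, y down, z forward; pixel columns grow to the right and rows downward; lengths in mm; the calibration is good to about 2 mm. A picture is of the moment at which its call begins: read the wrist's pose just before it. calibration takes no time and is no camera call.
- bot.sign_off(): hands the job in; it is judged then, once.
The state is a dict: "t": time; "q": joint angles; "qvel": joint speeds; "effort": joint torques, N m; "ee_pos": TCP position; "eef_rot": TCP orientation; "contact_force": force on the tool from outside, world axes, zero at the start; "wrist_torque": the same for the moment, N m; "opening": finger opening in mm; "grasp_force": force on a finger pad.
Only numpy, scipy, OpenCV 4.12 (cv2) and the standard library are available. Lean on these libraries where they do the work, as an engineer would, in place of code of your own. Each camera call takes 0.05 s, during which the arm holds its last target. There are 200 camera calls.

## Working session

There is one attempt and no reset: what is moved stays moved. The work goes in short steps, Python scripts to look and compute and a tool call to move; the robot and the scene stay as the last step left them, time stands still between calls to the robot, and variables do not carry over. Pictures are saved under pics/ and viewed, at most 10 in all, crops included, and the job is handed in when it is done.

Besides the shell and the picture viewer there is one more tool, called after ">>>" by a JSON object that holds its "name" and its "arguments". apply_moves: Moves the arm, as the interface text tells. Its arguments: {"type":"object","properties":{"targets":{"type":"array"}},"required":["targets"]}

```bash
mkdir -p pics; python3 - <<'E'
from workcell import bot
import cv2,numpy as np
for n in("top","side"):
    p,d=bot.read_camera(n);cv2.imwrite(f"pics/{n}0.png",p[:,:,::-1]);np.savez(f"{n}0.npz",p=p,d=d)
    c=bot.calibration(n);print(n,np.round(c["K"],1).tolist(),c["dist_coeffs"],np.round(c["pose"],3).tolist())
print(bot.calibration("wrist"));print(bot.observe())
E
```

```text
top [[550.3, 0.0, 320.5], [0.0, 550.3, 231.5], [0.0, 0.0, 1.0]] [-0.08678607  0.          0.          0.          0.        ] [[-0.006, -0.998, 0.066, 447.385], [-1.0, 0.006, -0.006, -17.831], [0.005, -0.066, -0.998, 1411.02], [0.0, 0.0, 0.0, 1.0]]
side [[501.6, 0.0, 319.9], [0.0, 501.6, 238.5], [0.0, 0.0, 1.0]] [-0.03557287  0.          0.          0.          0.        ] [[0.965, -0.196, 0.173, 337.077], [-0.261, -0.672, 0.693, -821.515], [-0.019, -0.714, -0.7, 846.797], [0.0, 0.0, 0.0, 1.0]]
{'K': array([[418.41308564,   0.        , 317.86915217],
       [  0.        , 418.41308564, 246.76291876],
       [  0.        ,   0.        ,   1.        ]]), 'dist_coeffs': array([0.01028905, 0.        , 0.        , 0.        , 0.        ]), 'T_tool_cam': array([[ 7.19209666e-04, -9.57475471e-01, -2.88513787e-01,
         7.32930549e+01],
       [ 9.99999738e-01,  6.64028597e-04,  2.89131359e-04,
        -1.60766308e+00],
       [-8.52547790e-05, -2.88513919e-01,  9.57475697e-01,
        -1.28200063e+02],
       [ 0.00000000e+00,  0.00000000e+00,  0.00000000e+00,
         1.00000000e+00]])}
{'t': 0.1, 'q': array([-1.38565911,  0.70699768, -0.02763241,  1.48493684,  0.02198814,
        0.95088969, -0.0755073 ]), 'qvel': array([-1.04178808e-03, -1.07481805e-05, -9.64619280e-04, -3.03002522e-04,
       -4.81189792e-04,  1.12909073e-03,  3.04925834e-04]), 'effort': array([ 2.84758637e-03, -8.84287906e+01,  1.23673718e+00, -2.36451262e+01,
        1.70143222e-02,  5.12427912e-03, -3.02258707e-05]), 'ee_pos': array([129.25672484, 560.06612437, 244.9024319 ]), 'eef_rot': array([-4.90134462e-05,  1.13177314e-01,  9.93574697e-01, -4.62366083e-04]), 'contact_force': array([ 1.12565136, -0.12233097,  0.62073005]), 'wrist_torque': array([-0.00211689, -0.0379218 , -0.01327514]), 'grasp_force': 0.0, 'opening': 85.376638862296}
```

View pics/top0.png

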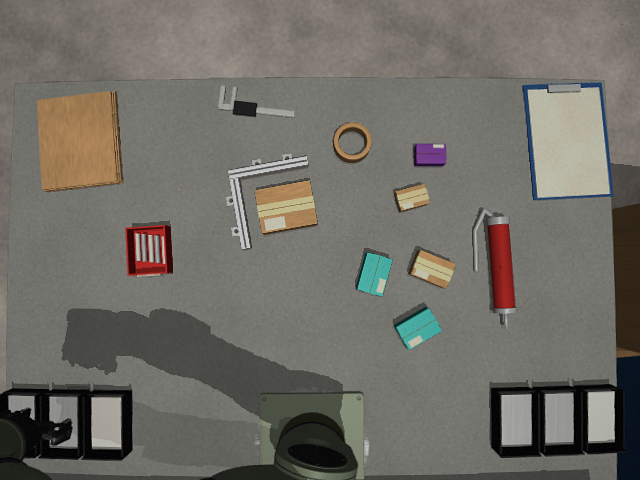

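View pics/side0.png

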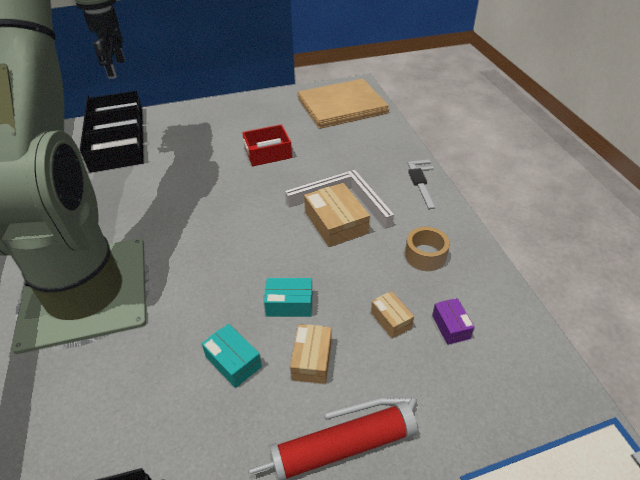

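The top view shows the large carton at about (287,206) near the L-stop, whose corner is at (232,175). The tan medium carton is at (432,268), with two turquoise look-alikes at (375,273) and (418,327). The tan small carton is at (411,197), with a purple look-alike at (430,154). The tape roll, bin and grease gun are at (352,142), (149,250) and (500,262).

```bash
cat > h.py <<'E'
import numpy as np,cv2
from workcell import bot
from scipy.spatial.transform import Rotation as R
def pose(n,s=None):
    c=bot.calibration(n)
    if n!="wrist":return c,np.array(c["pose"])
    T=np.eye(4);q=s["eef_rot"];T[:3,:3]=R.from_quat([q[1],q[2],q[3],q[0]]).as_matrix();T[:3,3]=s["ee_pos"]
    return c,T@c["T_tool_cam"]
def world(n,d,s=None):
    c,P=pose(n,s);v,u=np.mgrid[:480,:640]
    r=cv2.undistortPoints(np.c_[u.ravel(),v.ravel()].astype(np.float64)[:,None],c["K"],c["dist_coeffs"])[:,0].reshape(480,640,2)
    p=np.dstack([r*d[...,None],d]);return p@P[:3,:3].T+P[:3,3]
def cast(n,uv,z,s=None):
    c,P=pose(n,s)
    r=cv2.undistortPoints(np.array(uv,float).reshape(-1,1,2),c["K"],c["dist_coeffs"])[:,0]
    w=np.c_[r,np.ones(len(r))]@P[:3,:3].T;return (P[:3,3]+w*((z-P[2,3])/w[:,2])[:,None])[:,:2]
def rect(xy):
    (cx,cy),(a,b),t=cv2.minAreaRect(xy.astype(np.float32))
    if a>b:t+=90;a,b=b,a   # t = direction of short side (deg)
    t=(t+90)%180-90
    return np.round([cx,cy,a,b,t],1)
def top_rects(n,p,W,z,lo,s=None,tol=9):
    hsv=cv2.cvtColor(p,cv2.COLOR_RGB2HSV);Z=W[...,2]
    m=((abs(Z-z)<tol)).astype(np.uint8)
    k,l,st,_=cv2.connectedComponentsWithStats(cv2.morphologyEx(m,cv2.MORPH_OPEN,np.ones((3,3))))
    for i in range(1,k):
        if st[i,4]<lo:continue
        c,_=cv2.findContours((l==i).astype(np.uint8),cv2.RETR_EXTERNAL,cv2.CHAIN_APPROX_NONE)
        c=c[0][:,0]; mm=cv2.mean(hsv,(l==i).astype(np.uint8))[:3]
        print(z,"px",st[i,:4],"hsv",np.round(mm),"rect x,y,short,long,ang",rect(cast(n,c,z,s)))
E
python3 - <<'E'
from h import *
f=np.load("top0.npz");p,d=f["p"],f["d"];W=world("top",d)
print("bench z",np.median(W[300:340,200:260,2]),np.median(W[100:140,400:410,2]))
for z,lo in((60,300),(50,300),(42,200)):top_rects("top",p,W,z,lo,tol=6)
# fence: bright grey-ish at z 40
Z=W[...,2];m=(Z>28)&(Z<50)
sub=np.zeros_like(m);sub[150:255,220:312]=1
hs=cv2.cvtColor(p,cv2.COLOR_RGB2HSV);m=m&sub&(hs[...,1]<40)
vu=np.argwhere(m);xy=cast("top",vu[:,::-1],40)
print(len(vu))
np.save("f.npy",np.c_[vu,xy])
im=cv2.resize(p[145:255,215:325,::-1],None,fx=5,fy=5,interpolation=cv2.INTER_CUBIC)
im2=cv2.resize((m*255).astype(np.uint8)[145:255,215:325],(250,250));im2=cv2.copyMakeBorder(im2,0,300,0,0,0)
cv2.imwrite("pics/fence.png",np.hstack([im,cv2.cvtColor(im2,8)]))
E
```

```text
bench z 0.3768034745822888 0.6187916129523501
60 px [255 181  62  52] hsv [ 20.  99. 177.] rect x,y,short,long,ang [599.7  60.5 110.5 140.5   9.9]
50 px [490 221  20  48] hsv [  3. 193. 132.] rect x,y,short,long,ang [ 503.2 -475.2   46.1  118.4  -88.4]
50 px [357 253  35  42] hsv [ 82. 135. 170.] rect x,y,short,long,ang [ 431.9 -158.2   66.3   96.    73.8]
50 px [411 252  44  35] hsv [ 21.  91. 177.] rect x,y,short,long,ang [ 443.5 -304.1   66.6   95.5  -23.6]
50 px [497 285  18  26] hsv [  3. 195. 138.] rect x,y,short,long,ang [ 370.4 -485.1   42.1   60.1  -86.4]
50 px [397 309  44  40] hsv [ 82. 134. 169.] rect x,y,short,long,ang [ 296.9 -265.5   65.    96.8   29.4]
42 px [416 143  30  21] hsv [135. 129. 135.] rect x,y,short,long,ang [ 7.361e+02 -3.061e+02  5.140e+01  7.450e+01 -1.000e-01]
42 px [245 157  63  19] hsv [ 77.   4. 168.] rect x,y,short,long,ang [705.2  84.9  22.9 158.   10.2]
42 px [228 169  22  76] hsv [ 79.   4. 167.] rect x,y,short,long,ang [602.2 179.4  43.  191.  -86.5]
42 px [397 185  33  24] hsv [ 21.  87. 177.] rect x,y,short,long,ang [ 624.3 -257.5   52.3   78.5   14.7]
1417
```

View pics/fence.png

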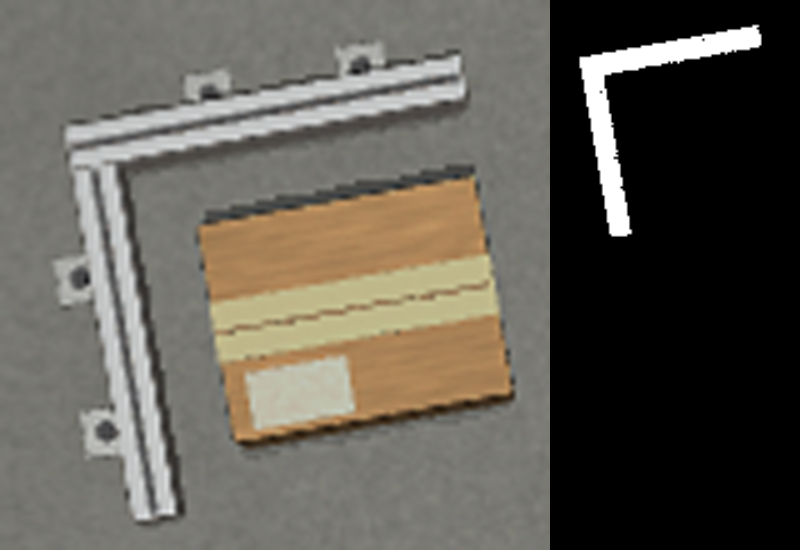

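The crop shows the L-stop with the large carton nearly parallel to it, a gap of roughly 30 mm to each rail. The rail mask is clean. By colour and size, the tan boxes at (432,268) for the medium and (411,197) for the small are the ones meant. The turquoise and purple ones are not.

```bash
python3 - <<'E'
from h import *
f=np.load("f.npy");v,u=f[:,0],f[:,1];xy=f[:,2:]
A=xy[(u>252)];B=xy[(v>187)]
def fit(P):
    vx,vy,x,y=cv2.fitLine(P.astype(np.float32),cv2.DIST_HUBER,0,.01,.01).ravel()
    r=(P-[x,y])@np.array([-vy,vx]);return np.array([vx,vy]),np.array([x,y]),np.percentile(r,[1,99])
da,ca,ra=fit(A);db,cb,rb=fit(B);print(da,ca,ra,db,cb,rb)
da=da*np.sign(da[1]);db=db*np.sign(db[0])   # fence +y, +x
aA=np.degrees(np.arctan2(-da[0],da[1]));aB=np.degrees(np.arctan2(db[1],db[0]));print("angles",aA,aB)
a=np.radians((aA+aB)/2);ex=np.array([np.cos(a),np.sin(a)]);ey=np.array([-ex[1],ex[0]])
ox=ca@ex-11;oy=cb@ey-11;O=ox*ex+oy*ey
print("corner",O,"angle",np.degrees(a),"ends",(A@ey).min()-oy,(B@ex).min()-ox)
for n,c in(("L",(599.7,60.5)),("M",(443.5,-304.1)),("S",(624.3,-257.5))):
    w=np.array(c)-O;print(n,w@ex,w@ey)
# side view check
W=world("side",np.load("side0.npz")["d"]);p=np.load("side0.npz")["p"]
for z,lo in((60,300),(50,300),(42,200)):top_rects("side",p,W,z,lo,tol=6)
m=np.zeros((480,640),bool);m[150:250,270:400]=1;W=np.where((m&(abs(W[...,2]-40)<4)&(cv2.cvtColor(p,41)[...,1]<40))[...,None],W,np.nan)
P=W[~np.isnan(W[...,0])][:,:2];Q=np.c_[P@ex-ox,P@ey-oy]
a1=Q[(Q[:,1]<-20)&(Q[:,0]>-5)];b1=Q[(Q[:,0]<-20)&(Q[:,1]>-5)]
print("side-cam rail mids (11 expected)",np.median(a1,0),np.median(b1,0))
E
```

```text
[ 0.17796913 -0.9840361 ] [706.572    75.56242] [-12.01524328  11.96023489] [0.9831377  0.18286668] [573.6535  174.47633] [-11.56740167  11.38954511]
angles 10.251489 10.536779
corner [675.8575  182.03995] angle 10.394134 ends -179.8836123885826 -179.48246698091668
L -96.83578313314251 -105.80525578850812
M -316.25309854173 -436.24078917795725
S -130.01253646933378 -423.02515279347006
60 px [304 183  65  47] hsv [ 18.  91. 192.] rect x,y,short,long,ang [596.7  57.7 112.1 146.4  10. ]
50 px [407 227  42  31] hsv [ 17. 117. 163.] rect x,y,short,long,ang [ 764.1 -109.6   91.9   97.1  -22.2]
50 px [263 278  49  26] hsv [ 83. 159. 169.] rect x,y,short,long,ang [ 429.9 -161.    66.5   96.6   74. ]
50 px [202 325  58  50] hsv [ 84. 160. 168.] rect x,y,short,long,ang [ 296.6 -269.3   66.9  100.8   30.3]
50 px [291 325  40  47] hsv [ 19.  85. 194.] rect x,y,short,long,ang [ 442.3 -306.    66.    99.5  -22.1]
50 px [270 402 146  71] hsv [  8. 180. 169.] rect x,y,short,long,ang [ 453.3 -484.5   46.5  240.4  -86.5]
42 px [286 170 107  47] hsv [ 21.  10. 182.] rect x,y,short,long,ang [610.4  86.9 202.  202.9  10.2]
42 px [372 292  41  36] hsv [ 19.  82. 189.] rect x,y,short,long,ang [ 621.8 -259.3   53.9   80.3   15. ]
42 px [435 299  39  35] hsv [132. 132. 156.] rect x,y,short,long,ang [ 7.328e+02 -3.086e+02  5.390e+01  7.970e+01 -2.000e-01]
42 px [277 424 140  53] hsv [  9. 180. 149.] rect x,y,short,long,ang [ 454.7 -503.2   17.6  240.5  -86.8]
side-cam rail mids (11 expected) [   9.39274967 -107.49630364] [-101.55335817    9.80038479]
```

```bash
cat >> h.py <<'E'
O=np.array([675.9,182.0]);TH=10.39
ex=np.array([np.cos(np.radians(TH)),np.sin(np.radians(TH))]);ey=np.array([-ex[1],ex[0]])
def fw(x,y):return O+x*ex+y*ey
def fr(p):w=np.asarray(p)[:2]-O;return np.round([w@ex,w@ey],1)
def row(xy,z,psi,s=None):
    """tool y heading psi (deg world) -> row from measured pose"""
    s=s or bot.observe();q=s["eef_rot"];A=R.from_quat([q[1],q[2],q[3],q[0]]).as_matrix()
    c,n=np.cos(np.radians(psi)),np.sin(np.radians(psi))
    D=np.array([[-n,c,0],[c,n,0],[0,0,-1]])
    return np.round(np.r_[R.from_matrix(A.T@D).as_rotvec()*180/np.pi,A.T@(np.r_[xy,z]-s["ee_pos"])],1).tolist()
E
python3 - <<'E'
from h import *
print(row(fw(-200,-106),245,100.4));print(row(fw(-200,-106),90,100.4));print(row(fw(-200,-106),30,100.4))
E
```

```text
[-0.1, -0.0, -23.4, -476.2, -422.1, 0.3]
[-0.1, -0.0, -23.4, -476.2, -422.0, 155.3]
[-0.1, -0.0, -23.4, -476.2, -421.9, 215.3]
```

>>> {"name": "apply_moves", "arguments": {"targets": [[0,0,-23.4,-476,-422,0,0],[0,0,-23.4,-476,-422,0,0],[0,0,-23.4,-476,-422,0,0],[0,0,-23.4,-476,-422,0,0],[0,0,-23.4,-476,-422,0,0],[0,0,-23.4,-476,-422,0,0],[0,0,-23.4,-476,-422,0,0],[0,0,-23.4,-476,-422,0,0],[0,0,-23.4,-476,-422,0,0],[0,0,-23.4,-476,-422,0,0]]}}

```text
t: 1.35
ee_pos: [492.6, 49.1, 245.3]
eef_rot: [-0.0, -0.091, 0.996, 0.0]
contact_force: [0.3, 0.3, 0.2]
opening: 85.3
grasp_force: 0.0
```

```bash
python3 - <<'E'
from h import *
s=bot.observe();print(s["ee_pos"],np.round(s["q"],2),s["contact_force"],fr(s["ee_pos"]));print(row(fw(-200,-106),90,100.4,s));print(row(fw(-200,-106),28,100.4,s))
E
```

```text
[492.61291075  49.11431454 245.25673846] [-0.02  0.6  -0.26  1.76  0.2   0.81  1.38] [0.3284783  0.31830154 0.2199248 ] [-204.2  -97.7]
[0.0, -0.0, -0.0, -4.3, -8.4, 155.3]
[0.0, -0.0, -0.0, -4.3, -8.4, 217.3]
```

>>> {"name": "apply_moves", "arguments": {"targets": [[0,0,0,-4,-8,60,0],[0,0,0,-4,-8,120,0],[0,0,0,-4,-8,175,0],[0,0,0,-4,-8,205,0],[0,0,0,-4,-8,217,0],[0,0,0,-15,-8,217,0],[0,0,0,-26,-8,217,0],[0,0,0,-32,-8,217,0],[0,0,0,-36,-8,217,0],[0,0,0,-40,-8,217,0]]}}

```text
t: 2.6
ee_pos: [532.6, 50.4, 28.5]
eef_rot: [-0.0, -0.091, 0.996, -0.0]
contact_force: [-0.6, 0.1, -0.1]
opening: 85.5
grasp_force: 0.0
```

```bash
cat > m.py <<'E'
from h import *
import sys
s=bot.observe();p,d=bot.read_camera("top");W=world("top",d)
print("tcp fence",fr(s["ee_pos"]),np.round(s["ee_pos"],1),"F",np.round(s["contact_force"],1),"q",np.round(s["q"],2))
# large carton tan mask at z~60 in fence area
def meas(z,reg,mn,tol=5):
    hs=cv2.cvtColor(p,cv2.COLOR_RGB2HSV);w=W-[0,0,0];f=np.dstack([(W[...,:2]-O)@ex,(W[...,:2]-O)@ey])
    m=((abs(W[...,2]-z)<tol)&(f[...,0]>reg[0])&(f[...,0]<reg[1])&(f[...,1]>reg[2])&(f[...,1]<reg[3])&(abs(hs[...,0].astype(int)-20)<9)&(hs[...,1]>20)).astype(np.uint8)
    c,_=cv2.findContours(cv2.morphologyEx(m,cv2.MORPH_OPEN,np.ones((3,3))),cv2.RETR_EXTERNAL,cv2.CHAIN_APPROX_NONE)
    if not c:return print("none at",z)
    r=rect(cast("top",max(c,key=cv2.contourArea)[:,0],z));print("z",z,"fence",fr(r[:2]),"size",r[2:4],"ang rel fence",round(r[4]-TH,1))
for z in [int(a) for a in sys.argv[1:]] or [60]:meas(z,(-200,10,-250,10),0)
E
python3 m.py
```

```text
tcp fence [-164.7 -103.6] [532.6  50.4  28.5] F [-0.6  0.1 -0.1] q [-0.08  0.99 -0.14  1.8   0.32  0.37  1.29]
z 60 fence [ -88.4 -106.1] size [ 93.8 140. ] ang rel fence -0.8
```

>>> {"name": "apply_moves", "arguments": {"targets": [[0,0,0,-4,0,0,0],[0,0,0,-8,0,0,0],[0,0,0,-12,0,0,0],[0,0,0,-16,0,0,0],[0,0,0,-20,0,0,0],[0,0,0,-24,0,0,0],[0,0,0,-28,0,0,0],[0,0,0,-32,0,0,0],[0,0,0,-36,0,0,0],[0,0,0,-38,0,0,0]]}}

```text
t: 3.9
ee_pos: [568.8, 56.9, 28.3]
eef_rot: [-0.001, -0.091, 0.996, -0.0]
contact_force: [-10.0, -1.5, 8.7]
opening: 85.3
grasp_force: 5.3
```

```bash
python3 m.py
```

```text
tcp fence [-127.9 -103.7] [568.8  56.9  28.3] F [-10.   -1.5   8.7] q [-0.07  1.02 -0.16  1.66  0.31  0.48  1.32]
z 60 fence [ -56.5 -159. ] size [ 33.7 100.5] ang rel fence -86.8
```

>>> {"name": "apply_moves", "arguments": {"targets": [[0,0,0,-2,0,0,0],[0,0,0,-4,0,0,0],[0,0,0,-4,0,0,0]]}}

```text
t: 4.32
ee_pos: [573.0, 57.7, 28.2]
eef_rot: [-0.001, -0.091, 0.996, -0.0]
contact_force: [-5.8, -1.4, 5.3]
opening: 85.7
grasp_force: 3.2
```

>>> {"name": "apply_moves", "arguments": {"targets": [[0,0,0,-1,0,0,0],[0,0,0,-2,0,0,0],[0,0,0,-3,0,0,0]]}}

```text
t: 4.7
ee_pos: [575.6, 58.2, 28.3]
eef_rot: [-0.001, -0.091, 0.996, -0.0]
contact_force: [-10.8, -1.6, 7.4]
opening: 85.4
grasp_force: 6.2
```

```bash
cat > e.py <<'E'
from h import *
# edges of large carton's top in fence coords from side/top cams (5/95 bands along the edges)
s=bot.observe();print("tcp",fr(s["ee_pos"]),np.round(s["ee_pos"],1),"F",np.round(s["contact_force"],1))
for n in("top","side"):
    p,d=bot.read_camera(n);W=world(n,d);hs=cv2.cvtColor(p,cv2.COLOR_RGB2HSV)
    f=np.dstack([(W[...,:2]-O)@ex,(W[...,:2]-O)@ey])
    m=(abs(W[...,2]-60)<6)&(f[...,0]>-200)&(f[...,0]<15)&(f[...,1]>-260)&(f[...,1]<15)&(abs(hs[...,0].astype(int)-20)<9)&(hs[...,1]>20)
    v,u=np.nonzero(m);q=cast(n,np.c_[u,v],60)-O;q=np.c_[q@ex,q@ey]
    def edge(a,b,sg,bins):
        o=[]
        for c in bins:
            k=abs(q[:,b]-c)<6
            o.append(round(float((sg*np.percentile(sg*q[k,a],98))),1) if k.sum()>10 else None)
        return o
    ys=[-20,-40,-60,-80,-100,-120,-140,-160];xs=[-10,-20,-40,-60,-80,-100]
    print(n,"+x edge at y",ys,edge(0,1,1,ys),"\n +y edge at x",xs,edge(1,0,1,xs)," -y",edge(1,0,-1,xs),"-x",edge(0,1,-1,ys))
E
python3 e.py
```

```text
tcp [-121.  -103.7] [575.6  58.2  28.3] F [-10.8  -1.6   7.4]
top +x edge at y [-20, -40, -60, -80, -100, -120, -140, -160] [None, 0.2, -0.1, 0.3, 0.0, 0.5, 0.1, -0.7] 
 +y edge at x [-10, -20, -40, -60, -80, -100] [-38.0, -36.6, -152.5, -157.6, -162.1, None]  -y [-173.2, -174.0, -175.2, -174.9, -174.5, None] -x [None, -30.3, -25.3, -20.4, -15.6, -4.2, -16.0, -85.0]
side +x edge at y [-20, -40, -60, -80, -100, -120, -140, -160] [None, -3.0, -5.0, -2.9, -5.2, -2.8, -4.2, -4.2] 
 +y edge at x [-10, -20, -40, -60, -80, -100] [-39.7, -39.8, -40.3, -47.7, -78.4, -94.3]  -y [-176.7, -175.5, -176.9, -177.7, -179.5, -181.2] -x [None, -56.9, -68.4, -76.6, -111.3, -80.7, -91.8, -110.3]
```

>>> {"name": "apply_moves", "arguments": {"targets": [[0,0,0,-1,0,0,0],[0,0,0,-2,0,0,0],[0,0,0,-2,0,0,0]]}}

```text
t: 5.18
ee_pos: [575.6, 58.2, 28.2]
eef_rot: [-0.004, -0.091, 0.996, -0.001]
contact_force: [-24.9, -2.9, 19.8]
opening: 85.2
grasp_force: 12.3
```

```bash
python3 - <<'E'
from h import *
print(row(fw(-60,-222),130,10.4));print(row(fw(-60,-222),28,10.4))
E
```

```text
[-0.4, -0.3, 90.0, -60.2, -118.4, -102.2]
[-0.4, -0.3, 90.0, -61.0, -118.3, -0.2]
```

>>> {"name": "apply_moves", "arguments": {"targets": [[0,0,0,12,0,0,0],[0,0,0,25,0,-30,0],[0,0,0,25,0,-90,0.3],[0,0,45,-10,-60,-102,0.3],[0,0,90,-57,-118,-102,0.3],[0,0,90,-57,-118,-102,0.3],[0,0,90,-57,-118,-102,0.3],[0,0,90,-57,-118,-102,0.3],[0,0,90,-57,-118,-102,0.3],[0,0,90,-57,-118,-102,0.3]]}}

```text
t: 6.42
ee_pos: [656.0, -46.7, 130.2]
eef_rot: [-0.0, 0.538, 0.843, -0.0]
contact_force: [-0.2, 0.7, -0.1]
opening: 59.8
grasp_force: 0.0
```

```bash
python3 e.py; python3 - <<'E'
from h import *
s=bot.observe();print(s["q"],s["opening"]);print(row(fw(-60,-222),130,10.4));print(row(fw(-60,-195),28,10.4))
E
```

```text
tcp [ -60.8 -221.4] [656.  -46.7 130.2] F [-0.2  0.7 -0.1]
top +x edge at y [-20, -40, -60, -80, -100, -120, -140, -160] [None, -1.6, -1.4, -1.4, -2.2, -1.6, -1.2, None] 
 +y edge at x [-10, -20, -40, -60, -80, -100] [-38.8, -38.0, -37.6, -37.5, -37.4, -37.0]  -y [-153.6, -150.4, -145.8, -139.4, -126.4, -112.3] -x [None, -107.3, -107.4, -108.1, -107.4, -90.5, -65.3, None]
side +x edge at y [-20, -40, -60, -80, -100, -120, -140, -160] [None, -5.2, -40.8, -48.8, -17.5, -3.7, -3.8, -4.1] 
 +y edge at x [-10, -20, -40, -60, -80, -100] [-37.8, -39.8, -37.5, -37.4, -39.3, -39.6]  -y [-179.3, -179.2, -180.0, -179.9, -176.8, -177.2] -x [None, -109.8, -111.7, -111.9, -112.2, -112.2, -111.4, -111.9]
[-0.02282114  0.97695114  0.10687517  1.27420412 -0.11301524  0.89666444
  0.54540364] 59.87794202605087
[-0.0, 0.0, 14.7, -1.0, 0.5, 0.2]
[-0.0, 0.0, 14.7, 25.2, 7.4, 102.2]
```

>>> {"name": "apply_moves", "arguments": {"targets": [[0,0,10,-1,0,30,0.3],[0,0,14.7,-1,0,80,0.3],[0,0,14.7,-1,0,102,0.3],[0,0,14.7,12,4,102,0.3],[0,0,14.7,22,6.5,102,0.3],[0,0,14.7,25,7.4,102,0.3]]}}

```text
t: 7.28
ee_pos: [652.8, -19.7, 29.9]
eef_rot: [0.001, 0.639, 0.77, 0.001]
contact_force: [-0.1, 0.1, 0.2]
opening: 59.8
grasp_force: 0.0
```

```bash
python3 - <<'E'
from h import *
s=bot.observe();print(fr(s["ee_pos"]),s["contact_force"]);print(row(fw(-60,-151),28,10.4))
E
```

```text
[ -59.1 -194.2] [-0.10921075  0.14755283  0.20777276]
[0.1, -0.0, 0.2, 43.2, -0.7, 1.9]
```

>>> {"name": "apply_moves", "arguments": {"targets": [[0,0,0,4,0,1,0.3],[0,0,0,8,0,1,0.3],[0,0,0,12,0,1,0.3],[0,0,0,16,0,1,0.3],[0,0,0,20,0,1,0.3],[0,0,0,24,0,1,0.3],[0,0,0,28,0,1,0.3],[0,0,0,32,0,1,0.3],[0,0,0,36,0,1,0.3],[0,0,0,39,0,1,0.3]]}}

```text
t: 8.52
ee_pos: [645.3, 16.5, 27.6]
eef_rot: [0.001, 0.64, 0.769, -0.0]
contact_force: [0.2, -5.0, 2.6]
opening: 59.8
grasp_force: 0.0
```

>>> {"name": "apply_moves", "arguments": {"targets": [[0,0,0,1.5,0,0,0.3],[0,0,0,3,0,0,0.3],[0,0,0,4,0,0,0.3],[0,0,0,4,0,0,0.3]]}}

```text
t: 9.02
ee_pos: [644.6, 20.4, 27.6]
eef_rot: [0.001, 0.64, 0.769, -0.0]
contact_force: [1.1, -5.7, 2.9]
opening: 59.8
grasp_force: 0.0
```

```bash
python3 e.py
```

```text
tcp [ -59.9 -153.3] [644.6  20.4  27.6] F [ 1.1 -5.7  2.9]
top +x edge at y [-20, -40, -60, -80, -100, -120, -140, -160] [-1.0, -1.4, -0.4, None, None, None, None, None] 
 +y edge at x [-10, -20, -40, -60, -80, -100] [-1.9, -2.9, -1.8, -1.2, -1.9, -1.6]  -y [-68.4, -65.8, -61.9, -36.8, -20.5, -11.8] -x [-83.9, -55.3, -43.6, None, None, None, None, None]
side +x edge at y [-20, -40, -60, -80, -100, -120, -140, -160] [-33.2, -44.5, -53.7, -70.1, -77.5, -2.8, -27.4, None] 
 +y edge at x [-10, -20, -40, -60, -80, -100] [None, None, -3.0, -2.2, -3.1, -4.9]  -y [None, None, -145.5, -144.9, -105.7, -85.7] -x [-113.1, -111.2, -113.2, -113.5, -113.8, -107.7, -87.8, None]
```

Still about 2 mm to go, so I'll push until the force rises.

>>> {"name": "apply_moves", "arguments": {"targets": [[0,0,0,1,0,0,0.3],[0,0,0,2,0,0,0.3],[0,0,0,3,0,0,0.3],[0,0,0,3,0,0,0.3]]}}

```text
t: 9.62
ee_pos: [643.9, 21.2, 27.6]
eef_rot: [0.001, 0.64, 0.768, -0.001]
contact_force: [0.6, -16.9, 2.5]
opening: 59.8
grasp_force: 0.0
```

>>> {"name": "apply_moves", "arguments": {"targets": [[0,0,0,1,0,0,0.3],[0,0,0,1.5,0,0,0.3],[0,0,0,1.5,0,0,0.3]]}}

```text
t: 10.0
ee_pos: [643.7, 21.3, 27.6]
eef_rot: [0.002, 0.641, 0.768, -0.002]
contact_force: [-0.1, -21.9, 3.5]
opening: 59.8
grasp_force: 0.0
```

```bash
python3 - <<'E'
from h import *
s=bot.observe();print(fr(s["ee_pos"]),s["contact_force"]);print(row(fw(-60,-190),130,10.4));print(row(fw(-150,-72),140,100.4));print(row(fw(-150,-72),28,100.4))
E
```

```text
[ -60.7 -152.3] [ -0.11085239 -21.90853311   3.47378893]
[-0.0, 0.3, -0.1, -38.3, 0.7, -102.1]
[-0.3, 0.2, -90.1, 79.6, -89.5, -112.7]
[-0.3, 0.2, -90.1, 80.2, -89.4, -0.7]
```

>>> {"name": "apply_moves", "arguments": {"targets": [[0,0,0,-12,0,0,0.3],[0,0,0,-20,0,-40,0.3],[0,0,0,-10,0,-100,0.3],[0,0,-10,30,-40,-112,0.3],[0,0,-90,80,-90,-112,0],[0,0,-90,80,-90,-112,0],[0,0,-90,80,-90,-112,0],[0,0,-90,80,-90,-112,0],[0,0,-90,80,-90,-112,0],[0,0,-90,80,-90,-112,0]]}}

```text
t: 11.25
ee_pos: [540.5, 88.0, 139.4]
eef_rot: [0.0, 0.041, 0.999, 0.0]
contact_force: [-1.4, 0.1, 0.2]
opening: 85.0
grasp_force: 0.0
```

```bash
python3 - <<'E'
from h import *
s=bot.observe();print(fr(s["ee_pos"]),s["contact_force"]);print(row(fw(-150,-72),140,100.4));print(row(fw(-150,-72),28,100.4));print(row(fw(-126,-72),28,100.4))
E
python3 e.py
```

```text
[-150.2  -68. ] [-1.3696039   0.14553184  0.20165306]
[0.0, 0.0, -15.1, -1.2, -3.8, -0.6]
[0.0, 0.0, -15.1, -1.2, -3.8, 111.4]
[0.0, 0.0, -15.1, -24.3, 2.4, 111.4]
tcp [-150.2  -68. ] [540.5  88.  139.4] F [-1.4  0.1  0.2]
top +x edge at y [-20, -40, -60, -80, -100, -120, -140, -160] [-0.7, -0.5, -0.5, -0.6, -1.0, -2.4, -2.7, None] 
 +y edge at x [-10, -20, -40, -60, -80, -100] [-2.6, -2.5, -2.5, -103.0, -107.7, -111.8]  -y [-137.2, -137.7, -138.2, -139.6, -138.9, -139.3] -x [-35.2, -30.2, -27.8, -15.3, -65.8, -108.5, -106.9, None]
side +x edge at y [-20, -40, -60, -80, -100, -120, -140, -160] [-5.1, -6.4, -5.9, -5.1, -5.6, -6.7, -6.5, None] 
 +y edge at x [-10, -20, -40, -60, -80, -100] [-4.7, -4.4, -3.2, -2.6, -5.0, -6.9]  -y [-139.8, -142.4, -140.7, -142.6, -141.1, -141.5] -x [-106.0, -111.3, -111.8, -111.3, -111.3, -112.0, -111.2, None]
```

>>> {"name": "apply_moves", "arguments": {"targets": [[0,0,-8,-1,-4,50,0],[0,0,-15.1,-1,-4,95,0],[0,0,-15.1,-1,-4,111,0],[0,0,-15.1,-14,0,111,0],[0,0,-15.1,-22,2,111,0],[0,0,-15.1,-26,2.8,111,0],[0,0,-15.1,-28,3.3,111,0],[0,0,-15.1,-30,3.8,111,0],[0,0,-15.1,-31,4,111,0]]}}

```text
t: 12.48
ee_pos: [570.4, 89.0, 28.4]
eef_rot: [-0.001, -0.088, 0.996, -0.0]
contact_force: [-15.4, -1.0, 12.9]
opening: 85.3
grasp_force: 7.7
```

```bash
python3 - <<'E'
from h import *
s=bot.observe();print(fr(s["ee_pos"]),s["contact_force"],s["wrist_torque"],row(fw(-121,-72),28,100.4))
E
```

```text
[-120.6  -72.4] [-15.43644437  -1.04897171  12.92439206] [-0.01972002  2.78378277  0.13348147] [-0.0, -0.2, -0.3, 0.4, 0.4, 0.4]
```

>>> {"name": "apply_moves", "arguments": {"targets": [[0,0,0,-1,0,0,0],[0,0,0,-1,0,0,0],[0,0,0,10,0,0,0],[0,0,0,35,0,-20,0],[0,0,0,80,0,-70,0],[0,0,0,80,0,-70,0]]}}

```text
t: 13.22
ee_pos: [491.9, 74.8, 100.8]
eef_rot: [0.001, -0.088, 0.996, -0.0]
contact_force: [0.9, -0.5, -0.2]
opening: 85.7
grasp_force: 0.0
```

```bash
cat e.py > e2.py; python3 e.py; python3 - <<'E'
from h import *
p,d=bot.read_camera("top")
im=cv2.resize(p[150:250,220:320,::-1],None,fx=6,fy=6,interpolation=cv2.INTER_CUBIC);cv2.imwrite("pics/c1.png",im)
print(np.round(bot.observe()["ee_pos"]))
E
```

```text
tcp [-200.3  -72.2] [491.9  74.8 100.8] F [ 0.9 -0.5 -0.2]
top +x edge at y [-20, -40, -60, -80, -100, -120, -140, -160] [-1.0, -1.3, -0.9, -1.1, -2.2, -1.9, -1.0, None] 
 +y edge at x [-10, -20, -40, -60, -80, -100] [-4.1, -2.9, -2.6, -2.7, -3.2, -2.8]  -y [-137.8, -137.2, -136.7, -137.2, -137.6, -137.9] -x [-106.8, -105.2, -97.4, -85.5, -106.9, -107.6, -106.9, None]
side +x edge at y [-20, -40, -60, -80, -100, -120, -140, -160] [-4.0, -5.1, -5.2, -4.3, -5.6, -4.1, -5.3, None] 
 +y edge at x [-10, -20, -40, -60, -80, -100] [-4.7, -4.4, -3.2, -2.6, -5.0, -4.6]  -y [-143.0, -143.0, -143.8, -142.7, -141.1, -142.4] -x [-110.4, -110.5, -110.8, -111.3, -110.3, -109.9, -111.7, None]
[493.  75.  98.]
```

View pics/c1.png

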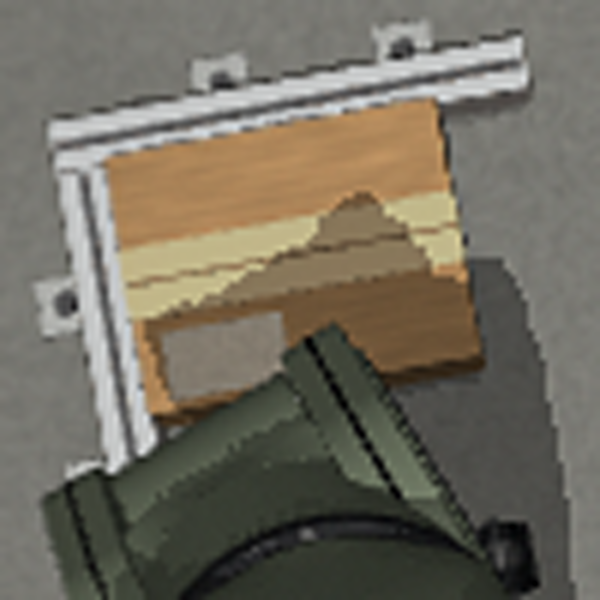

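The crop shows the carton's top edge meeting both rails with no visible gap, from corner (105,160) to (435,100). I'll check the seat closer with the wrist camera.

```bash
python3 - <<'E'
from h import *
s=bot.observe();p,d=bot.read_camera("wrist");cv2.imwrite("pics/w1.png",p[:,:,::-1]);np.savez("w1.npz",p=p,d=d,)
print(row(np.array([443.5,-304.1]),180,-23.6),row(np.array([443.5,-304.1]),180,-23.6+180),row(np.array([443.5,-304.1]),180,-23.6),fr([443.5,-304.1]),s["q"])
E
```

```text
[-0.0, -0.0, 123.6, 115.3, -364.9, -82.3] [0.0, -0.0, -56.4, 115.3, -364.9, -82.3] [-0.0, -0.0, 123.6, 115.3, -364.9, -82.3] [-316.3 -436.2] [-0.11631314  0.84008681 -0.18029332  1.90865902  0.33296015  0.42108134
  1.20304552]
```

View pics/w1.png

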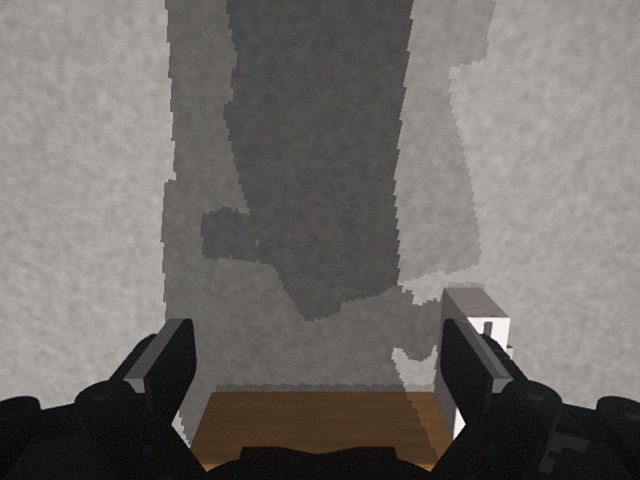

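The wrist view shows the carton's front top edge at (210–435,392), tight against the side rail at (440,395). Next is the medium carton. The tan box at pixel (432,268) is the one; the turquoise boxes at (375,273) and (418,327) are look-alikes.

>>> {"name": "apply_moves", "arguments": {"targets": [[0,0,10,0,0,-60,0],[0,0,123.6,115,-365,-82,0],[0,0,123.6,115,-365,-82,0],[0,0,123.6,115,-365,-82,0],[0,0,123.6,115,-365,-82,0],[0,0,123.6,115,-365,-82,0],[0,0,123.6,115,-365,-82,0],[0,0,123.6,115,-365,-82,0],[0,0,123.6,115,-365,-82,0],[0,0,123.6,115,-365,-82,0]]}}

```text
t: 14.68
ee_pos: [443.7, -304.6, 179.3]
eef_rot: [-0.0, 0.749, 0.663, -0.0]
contact_force: [0.3, 0.3, -0.5]
opening: 85.4
grasp_force: 0.0
```

```bash
python3 - <<'E'
from h import *
print(row(np.array([443.5,-304.1]),180,-23.6),bot.observe()["q"])
E
```

```text
[-0.1, 0.0, 16.6, 0.5, -0.3, -0.7] [ 0.44292737  0.75203705  0.18719329  1.70833683 -0.19791035  0.70078847
  0.61069179]
```

>>> {"name": "apply_moves", "arguments": {"targets": [[0,0,10,0,0,0,0],[0,0,16.6,0,0,0,0],[0,0,16.6,0,0,0,0]]}}

```text
t: 15.05
ee_pos: [443.7, -304.3, 179.4]
eef_rot: [-0.0, 0.835, 0.551, -0.001]
contact_force: [0.1, 0.7, -0.9]
opening: 85.5
grasp_force: 0.0
```

```bash
cat > w.py <<'E'
from h import *
import sys
z=float(sys.argv[1]);s=bot.observe();p,d=bot.read_camera("wrist");W=world("wrist",d,s)
print("tcp",s["ee_pos"]);top_rects("wrist",p,W,z,3000,s,tol=6)
if len(sys.argv)>2:cv2.imwrite(sys.argv[2],p[:,:,::-1])
E
python3 w.py 50 pics/w2.png
```

```text
tcp [ 443.74415923 -304.25247969  179.39666258]
50.0 px [102   0 186  90] hsv [ 78. 168. 132.] rect x,y,short,long,ang [ 427.9 -171.    46.1   97.    72.9]
50.0 px [263 164 107 147] hsv [ 16. 112. 168.] rect x,y,short,long,ang [ 442.9 -305.8   65.4   97.   -22.4]
50.0 px [  1 191 177 157] hsv [ 82. 176. 166.] rect x,y,short,long,ang [ 297.4 -267.3   68.6   96.6   29.2]
```

View pics/w2.png

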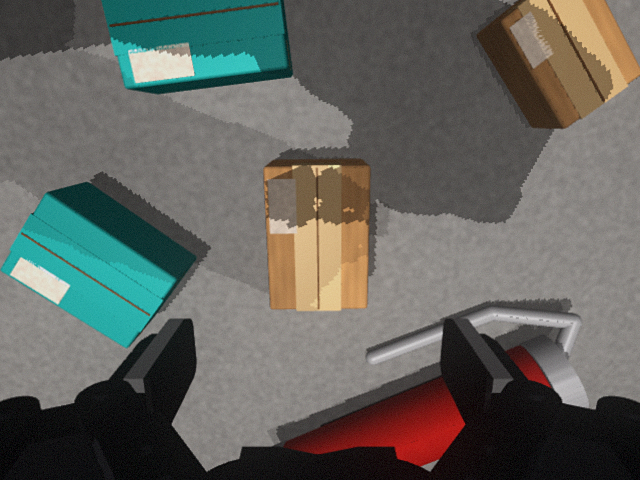

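The tan medium carton fills (264–370,160–310) in the wrist view, squarely between the jaws. The turquoise boxes are at (200,40) and (100,260) and the grease gun is clear of the jaws.

```bash
python3 - <<'E'
from h import *
print(row(np.array([443.1,-305]),28,-22.6))
E
```

```text
[-0.1, 0.0, -0.4, -0.8, -0.1, 151.6]
```

>>> {"name": "apply_moves", "arguments": {"targets": [[0,0,-0.4,-0.8,0,60,0],[0,0,-0.4,-0.8,0,110,0],[0,0,-0.4,-0.8,0,140,0],[0,0,-0.4,-0.8,0,151.6,0],[0,0,-0.4,-0.8,0,151.6,0.4],[0,0,-0.4,-0.8,0,151.6,0.4],[0,0,-0.4,-0.8,0,151.6,0.4],[0,0,-0.4,-0.8,0,151.6,0.4],[0,0,-0.4,-0.8,0,151.6,0.4]]}}

```text
t: 16.23
ee_pos: [443.5, -305.2, 29.6]
eef_rot: [0.001, 0.833, 0.553, 0.0]
contact_force: [0.0, 0.9, 8.2]
opening: 64.9
grasp_force: 67.8
```

```bash
python3 w.py 50; python3 - <<'E'
from h import *
print(fw(-55,-70),row(fw(-55,-70),175,10.4))
E
```

```text
tcp [ 443.54385415 -305.22181177   29.56088957]
50.0 px [158 214 321 248] hsv [ 18. 113. 137.] rect x,y,short,long,ang [ 447.3 -297.6   79.9   93.8   67.2]
[634.42616045 103.22868141] [0.1, 0.0, -33.2, 450.5, 17.8, -145.5]
```

>>> {"name": "apply_moves", "arguments": {"targets": [[0,0,0,0,0,-40,0.4],[0,0,0,0,0,-100,0.4],[0,0,-8,60,2,-145,0.4],[0,0,-33.2,450,18,-145,0.4],[0,0,-33.2,450,18,-145,0.4],[0,0,-33.2,450,18,-145,0.4],[0,0,-33.2,450,18,-145,0.4],[0,0,-33.2,450,18,-145,0.4],[0,0,-33.2,450,18,-145,0.4],[0,0,-33.2,450,18,-145,0.4]]}}

```text
t: 17.52
ee_pos: [634.6, 106.9, 173.7]
eef_rot: [-0.0, 0.639, 0.769, 0.0]
contact_force: [-0.8, -1.2, -3.4]
opening: 64.9
grasp_force: 68.3
```

```bash
python3 - <<'E'
from h import *
s=bot.observe();print(s["ee_pos"],s["q"],row(fw(-55,-70),175,10.4),row(fw(-55,-70),92,10.4),s["contact_force"],s["opening"])
E
```

```text
[634.62897226 106.86979025 173.66797531] [-0.31465124  0.91089661  0.23012321  1.30043684 -0.22401373  0.95495555
  0.14387782] [0.0, -0.1, 0.2, -3.5, -0.9, -1.3] [0.0, -0.1, 0.2, -3.6, -0.9, 81.7] [-0.80815279 -1.19093708 -3.44224026] 64.91997617451571
```

>>> {"name": "apply_moves", "arguments": {"targets": [[0,0,0.2,-3.5,-1,20,0.4],[0,0,0.2,-3.5,-1,20,0.4],[0,0,0.2,-3.5,-1,20,0.4]]}}

```text
t: 17.9
ee_pos: [634.1, 98.9, 154.5]
eef_rot: [0.0, 0.642, 0.767, 0.0]
contact_force: [-0.3, -0.2, -2.3]
opening: 65.2
grasp_force: 68.3
```

```bash
cat > held.py <<'E'
from h import *
import sys
off=float(sys.argv[1]);half=float(sys.argv[2])   # top-of-box height above TCP; half long side
s=bot.observe();p,d=bot.read_camera("wrist");c=bot.calibration("wrist");T=np.array(c["T_tool_cam"])
q=s["eef_rot"];A=R.from_quat([q[1],q[2],q[3],q[0]]).as_matrix()
t=(world("wrist",d,s)-s["ee_pos"])@A
m=(abs(t[...,2]+off)<5)&(abs(t[...,1])<half)&(t[...,0]>5)&(t[...,0]<half+15)
v,u=np.nonzero(m);z=s["ee_pos"][2]+off
b=(np.c_[cast("wrist",np.c_[u,v],z,s),np.full(len(u),z)]-s["ee_pos"])@A
e=[];ys=np.arange(-24,25,8)
for y in ys:
    k=abs(b[:,1]-y)<4;e.append(np.percentile(b[k,0],99.5))
f=np.polyfit(ys,e,1);print("n",len(u),"z med",np.median(t[m][:,2]),"end x",np.round(e,1),"-> centre in tool x",np.median(e)-half,"yaw deg",np.degrees(np.arctan(f[0])))
k=(b[:,0]>20)&(b[:,0]<40);print("y extents",np.percentile(b[k,1],[.5,99.5]))
print("tcp",s["ee_pos"],"F",s["contact_force"],"fence",fr(s["ee_pos"]))
E
python3 held.py 20.4 48
```

```text
n 34742 z med -20.135625223861144 end x [47.6 47.9 48.2 48.2 48.2 47.9 47.9] -> centre in tool x -0.10024752219112543 yaw deg 0.2343014688689065
y extents [-32.65867606  31.18307158]
tcp [634.08631024  98.86710673 154.53068155] F [-0.3021014  -0.16539159 -2.28732608] fence [-56.1 -74.2]
```

```bash
python3 - <<'E'
from h import *
s=bot.observe();print(s["ee_pos"],row(fw(-55,-70),96,10.4))
E
```

```text
[634.20276842  98.88374481 154.64781725] [0.1, 0.0, -0.2, 4.2, 0.9, 58.6]
```

>>> {"name": "apply_moves", "arguments": {"targets": [[0,0,-0.2,4.2,1,20,0.4],[0,0,-0.2,4.2,1,40,0.4],[0,0,-0.2,4.2,1,54,0.4],[0,0,-0.2,4.2,1,58,0.4],[0,0,-0.2,4.2,1,58,0.4],[0,0,-0.2,4.2,1,58,0.4]]}}

```text
t: 18.7
ee_pos: [634.5, 103.4, 96.4]
eef_rot: [0.0, 0.64, 0.768, 0.0]
contact_force: [-0.7, 0.7, -2.0]
opening: 64.9
grasp_force: 68.3
```

```bash
python3 held.py 20.2 48;python3 - <<'E'
from h import *
s=bot.observe();print(s["ee_pos"],row(fw(-55,-70),91,10.4),s["opening"])
E
```

```text
n 34766 z med -20.133077566159542 end x [47.6 47.8 48.1 48.1 48.1 47.9 47.9] -> centre in tool x -0.14525665965788903 yaw deg 0.23017885553046502
y extents [-32.71513862  31.23234863]
tcp [634.47574614 103.40784219  96.402811  ] F [-0.65038441  0.7329517  -1.97508706] fence [-54.9 -69.8]
[634.42692036 103.44468261  96.32499152] [0.0, 0.0, -0.0, -0.2, -0.0, 5.3] 65.24829553474689
```

```bash
python3 - <<'E'
from h import *
s=bot.observe();p,d=bot.read_camera("wrist");W=world("wrist",d,s);hs=cv2.cvtColor(p,41)
F=np.dstack([(W[...,:2]-O)@ex,(W[...,:2]-O)@ey])
def pts(z,tol,col):
    m=(abs(W[...,2]-z)<tol)&col;v,u=np.nonzero(m);q=cast("wrist",np.c_[u,v],z,s)-O;return np.c_[q@ex,q@ey]
L=pts(60,5,hs[...,1]>60);Rr=pts(40,5,hs[...,1]<45)
for x in(-90,-75,-60,-45,-30,-15):
    k=abs(L[:,0]-x)<4;r=Rr[(abs(Rr[:,0]-x)<4)&(abs(Rr[:,1]-11)<25)]
    print(x,"L +y",np.round(np.percentile(L[k,1],99.5),1) if k.sum()>20 else None,"rail",np.round(np.percentile(r[:,1],[1,99]),1) if len(r)>20 else None)
for y in(-30,-20,-10):
    k=abs(L[:,1]-y)<4;r=Rr[(abs(Rr[:,1]-y)<4)&(abs(Rr[:,0]-11)<25)]
    print(y,"L x",np.round(np.percentile(L[k,0],[.5,99.5]),1) if k.sum()>20 else None,"rail",np.round(np.percentile(r[:,0],[1,99]),1) if len(r)>20 else None)
E
```

```text
-90 L +y -1.7 rail [-1.3 19.9]
-75 L +y -2.0 rail [-1.3 19.9]
-60 L +y -1.6 rail [-1.3 20. ]
-45 L +y -1.6 rail [-1.3 20. ]
-30 L +y -2.0 rail [-1.3 20. ]
-15 L +y -2.0 rail [-1.7 19.9]
-30 L x [-109.    -0.8] rail [ 6.4 21.5]
-20 L x [-108.7   -1.1] rail [ 6.5 21.6]
-10 L x [-108.5   -1.2] rail [ 6.4 21.6]
```

>>> {"name": "apply_moves", "arguments": {"targets": [[0,0,0,-0.8,0,2,0.4],[0,0,0,-0.8,0,4,0.4],[0,0,0,-0.8,0,5.5,0.4],[0,0,0,-0.8,0,6.5,0.4],[0,0,0,-0.8,0,6.5,0.4]]}}

```text
t: 19.42
ee_pos: [634.2, 102.6, 89.6]
eef_rot: [-0.0, 0.64, 0.768, -0.0]
contact_force: [-3.6, -1.2, 5.5]
opening: 65.3
grasp_force: 69.1
```

>>> {"name": "apply_moves", "arguments": {"targets": [[0,0,0,0,0,0,0.25],[0,0,0,0,0,0,0.1],[0,0,0,0,0,0,0.0],[0,0,0,0,0,-10,0],[0,0,0,0,0,-50,0],[0,0,0,0,0,-110,0],[0,0,0,0,0,-110,0]]}}

```text
t: 20.3
ee_pos: [635.9, 102.7, 204.2]
eef_rot: [0.002, 0.64, 0.768, 0.003]
contact_force: [0.9, 0.2, -0.8]
opening: 85.5
grasp_force: 0.0
```

```bash
python3 w.py 110; python3 w.py 60; python3 - <<'E'
from h import *
print(fr([624.3,-257.5]),row(np.array([624.3,-257.5]),180,14.7),fw(-55,-70));s=bot.observe();print(s["q"],s["opening"])
E
```

```text
tcp [635.91784076 102.65378081 204.15313731]
110.0 px [251 168 124 167] hsv [ 16. 118. 122.] rect x,y,short,long,ang [633.7 101.8  65.3  97.1  10.7]
tcp [634.95458086 102.67716377 201.5718951 ]
60.0 px [230 126 175 203] hsv [ 15. 121. 131.] rect x,y,short,long,ang [634.4 102.1 109.  138.6  10.1]
[-130. -423.] [0.0, -0.0, -4.3, -352.5, -74.8, 19.8] [634.42616045 103.22868141]
[-0.31229976  0.8799885   0.23954331  1.27511449 -0.21764009  1.01075809
  0.14001778] 85.15351061828905
```

The medium carton is centred within 1 mm on the large one and square to it. Next is the small carton: the tan one at pixel (411,197), not the purple one at (430,154).

>>> {"name": "apply_moves", "arguments": {"targets": [[0,0,-4.3,-352,-75,20,0],[0,0,-4.3,-352,-75,20,0],[0,0,-4.3,-352,-75,20,0],[0,0,-4.3,-352,-75,20,0],[0,0,-4.3,-352,-75,20,0],[0,0,-4.3,-352,-75,20,0],[0,0,-4.3,-352,-75,20,0],[0,0,-4.3,-352,-75,20,0],[0,0,-4.3,-352,-75,20,0]]}}

```text
t: 21.52
ee_pos: [624.2, -255.8, 179.0]
eef_rot: [-0.0, 0.61, 0.792, 0.0]
contact_force: [0.3, 0.2, 0.1]
opening: 85.3
grasp_force: 0.0
```

```bash
python3 w.py 42 pics/w3.png; python3 - <<'E'
from h import *
print(row(np.array([624.3,-257.5]),25,14.7))
E
```

```text
tcp [ 624.1974478  -255.77690317  179.01163945]
42.0 px [276 181  81 113] hsv [ 17. 106. 169.] rect x,y,short,long,ang [ 623.3 -258.7   51.5   76.5   14.9]
42.0 px [398 285 105 107] hsv [139. 163. 121.] rect x,y,short,long,ang [ 7.328e+02 -3.078e+02  5.370e+01  7.900e+01 -5.000e-01]
[-0.0, -0.0, 0.1, -1.6, -0.3, 154.2]
```

View pics/w3.png

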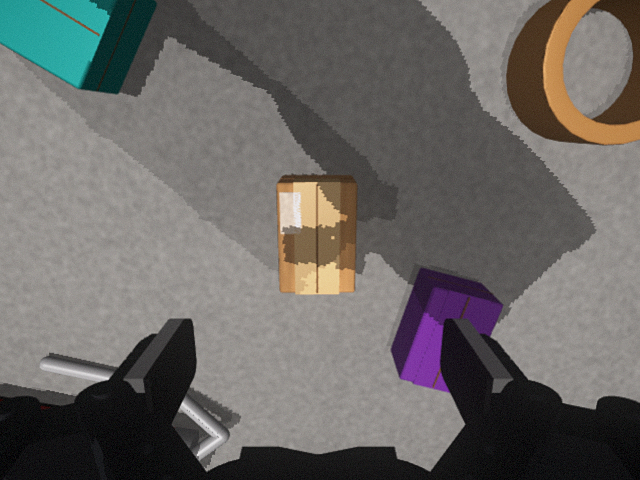

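The small tan carton is at (276–357,181–294), between the jaws. The purple one at (445,330) and the tape roll at (590,70) are clear.

>>> {"name": "apply_moves", "arguments": {"targets": [[0,0,0,-2.2,-1.2,60,0.15],[0,0,0,-2.2,-1.2,110,0.15],[0,0,0,-2.2,-1.2,142,0.15],[0,0,0,-2.2,-1.2,153,0.15],[0,0,0,-2.2,-1.2,153,0.3],[0,0,0,-2.2,-1.2,153,0.55],[0,0,0,-2.2,-1.2,153,0.55],[0,0,0,-2.2,-1.2,153,0.55],[0,0,0,-2.2,-1.2,153,0.55]]}}

```text
t: 22.7
ee_pos: [624.1, -259.7, 27.9]
eef_rot: [0.001, 0.611, 0.792, 0.0]
contact_force: [-0.4, 1.2, 8.4]
opening: 51.1
grasp_force: 64.0
```

```bash
python3 - <<'E'
from h import *
s=bot.observe();print(s["ee_pos"],s["opening"],s["grasp_force"],row(fw(-55,-70.8),205,10.4))
E
```

```text
[ 624.10796777 -259.73872396   27.92582426] 51.147689473277275 64.00757431983948 [0.1, 0.1, 4.3, 347.5, 102.2, -177.4]
```

>>> {"name": "apply_moves", "arguments": {"targets": [[0,0,0,0,0,-40,0.55],[0,0,0,0,0,-100,0.55],[0,0,0,0,0,-160,0.55],[0,0,4.3,347,102,-177,0.55],[0,0,4.3,347,102,-177,0.55],[0,0,4.3,347,102,-177,0.55],[0,0,4.3,347,102,-177,0.55],[0,0,4.3,347,102,-177,0.55],[0,0,4.3,347,102,-177,0.55],[0,0,4.3,347,102,-177,0.55]]}}

```text
t: 23.95
ee_pos: [633.8, 106.6, 203.9]
eef_rot: [-0.0, 0.638, 0.77, 0.001]
contact_force: [-0.5, -1.4, -2.6]
opening: 50.7
grasp_force: 63.7
```

>>> {"name": "apply_moves", "arguments": {"targets": [[0,0,0,0,0,0,0.55],[0,0,0,0,0,0,0.55],[0,0,0,0,0,0,0.55]]}}

```text
t: 24.32
ee_pos: [634.2, 101.1, 203.4]
eef_rot: [0.0, 0.641, 0.768, -0.0]
contact_force: [0.2, 0.2, -1.6]
opening: 51.1
grasp_force: 63.7
```

```bash
python3 held.py 14.1 38;python3 - <<'E'
from h import *
s=bot.observe();print(s["ee_pos"],row(fw(-55,-70.8),144,10.4),s["opening"])
E
```

```text
n 19935 z med -13.867432987952245 end x [39.5 39.8 39.8 39.8 39.8 39.6 39.6] -> centre in tool x 1.8262244806050845 yaw deg -0.07504660456116768
y extents [-25.7885304   24.52045459]
tcp [634.19719071 101.1188398  203.36204531] F [ 0.21314252  0.15155755 -1.55350829] fence [-55.6 -72. ]
[634.18683122 101.30079045 203.31689167] [0.0, 0.0, -0.1, 1.1, 0.6, 59.3] 51.26487433322393
```

>>> {"name": "apply_moves", "arguments": {"targets": [[0,0,0,-0.7,0.2,25,0.55],[0,0,0,-0.7,0.2,45,0.55],[0,0,0,-0.7,0.2,56,0.55],[0,0,0,-0.7,0.2,59,0.55],[0,0,0,-0.7,0.2,59,0.55],[0,0,0,-0.7,0.2,59,0.55]]}}

```text
t: 25.12
ee_pos: [634.7, 101.3, 144.8]
eef_rot: [0.0, 0.64, 0.768, 0.0]
contact_force: [0.5, 0.1, -1.2]
opening: 51.0
grasp_force: 63.7
```

```bash
python3 held.py 13.9 38; cp held.py held2.py; python3 - <<'E'
from h import *
s=bot.observe();p,d=bot.read_camera("wrist");q=s["eef_rot"];A=R.from_quat([q[1],q[2],q[3],q[0]]).as_matrix()
t=(world("wrist",d,s)-s["ee_pos"])@A
m=(abs(world("wrist",d,s)[...,2]-110)<4)&(t[...,0]>10)&(t[...,0]<70)&(abs(t[...,1])<50)
v,u=np.nonzero(m);b=(np.c_[cast("wrist",np.c_[u,v],110,s),np.full(len(u),110)]-s["ee_pos"])@A
for y in(-24,-8,8,24):print(y,np.percentile(b[abs(b[:,1]-y)<4,0],99.5))
k=(b[:,0]>40);print(np.percentile(b[k,1],[.5,99.5]),len(u))
E
```

```text
n 19926 z med -13.86658759597763 end x [39.5 39.8 39.8 39.8 39.8 39.8 39.5] -> centre in tool x 1.7771239297598953 yaw deg 0.01974910977320537
y extents [-25.84031673  24.55463458]
tcp [634.6761704  101.32869429 144.84233623] F [ 0.48794246  0.14515133 -1.15769438] fence [-55.1 -71.9]
-24 48.70288947608563
-8 49.10331465191975
8 49.11360267481354
24 48.72900463978221
[-33.18544537  30.97700995] 5430
```

>>> {"name": "apply_moves", "arguments": {"targets": [[0,0,0,-0.8,-0.4,3,0.55],[0,0,0,-0.8,-0.4,5,0.55],[0,0,0,-0.8,-0.4,6.3,0.55],[0,0,0,-0.8,-0.4,7.3,0.55],[0,0,0,-0.8,-0.4,7.3,0.55]]}}

```text
t: 25.85
ee_pos: [634.1, 100.5, 137.9]
eef_rot: [0.0, 0.64, 0.768, 0.0]
contact_force: [-6.0, -0.1, 15.9]
opening: 50.8
grasp_force: 65.6
```

>>> {"name": "apply_moves", "arguments": {"targets": [[0,0,0,0,0,-0.7,0.55],[0,0,0,0,0,-0.7,0.4],[0,0,0,0,0,-0.7,0.2],[0,0,0,0,0,-0.7,0],[0,0,0,0,0,-0.7,0],[0,0,0,0,0,-10,0],[0,0,0,0,0,-50,0],[0,0,0,0,0,-100,0],[0,0,0,0,0,-100,0],[0,0,0,0,0,-100,0]]}}

```text
t: 27.1
ee_pos: [634.0, 100.5, 237.0]
eef_rot: [-0.0, 0.64, 0.768, -0.0]
contact_force: [-0.7, 0.8, -0.6]
opening: 85.4
grasp_force: 0.0
```

```bash
python3 w.py 152; python3 w.py 110; python3 w.py 60 pics/w4.png; python3 e.py
```

```text
tcp [633.99632362 100.52436647 236.95471339]
152.0 px [268 187 100 138] hsv [ 16. 114. 112.] rect x,y,short,long,ang [633.4 101.4  51.4  77.3  10.5]
tcp [633.86695436 100.48069785 236.3942102 ]
tcp [633.82725369 100.47422305 236.16397207]
60.0 px [243 122 156 184] hsv [ 15. 120. 132.] rect x,y,short,long,ang [634.3 102.3 109.1 138.8  10.1]
tcp [-56.1 -72.6] [633.9 100.4 236.1] F [0.8 0.2 0.5]
top +x edge at y [-20, -40, -60, -80, -100, -120, -140, -160] [None, None, None, None, -87.3, -1.1, -1.0, None] 
 +y edge at x [-10, -20, -40, -60, -80, -100] [-108.2, -117.4, -118.1, -118.4, -118.6, -85.7]  -y [-139.7, -139.4, -139.7, -139.9, -139.7, -138.9] -x [None, None, None, None, -109.1, -108.0, -106.9, None]
side +x edge at y [-20, -40, -60, -80, -100, -120, -140, -160] [-86.8, -87.2, -86.3, -62.1, -3.8, -4.1, -5.3, None] 
 +y edge at x [-10, -20, -40, -60, -80, -100] [-91.8, -103.8, -110.7, -111.8, -3.7, -4.6]  -y [-143.5, -143.5, -144.6, -144.5, -144.2, -143.2] -x [-112.1, -113.3, -113.0, -112.7, -111.8, -111.4, -111.1, None]
```

View pics/w4.png

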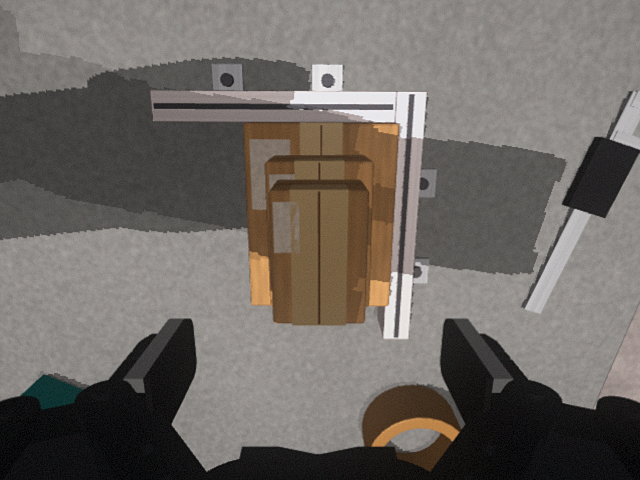

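The wrist view shows the three cartons nested and square, the large one against both rails: side rail at row 122, far rail at column 395. I'll check the gap to the rails once more.

```bash
python3 - <<'E'
from h import *
s=bot.observe();p,d=bot.read_camera("wrist");W=world("wrist",d,s);hs=cv2.cvtColor(p,41)
def pts(z,col):
    v,u=np.nonzero((abs(W[...,2]-z)<5)&col);q=cast("wrist",np.c_[u,v],z,s)-O;return np.c_[q@ex,q@ey]
L=pts(60,hs[...,1]>60);Rr=pts(40,hs[...,1]<60)
for x in(-100,-80,-60,-40,-20):
    r=Rr[(abs(Rr[:,0]-x)<4)&(abs(Rr[:,1]-11)<25)];print(x,"L",np.round(np.percentile(L[abs(L[:,0]-x)<4,1],99.5),1),"rail",np.round(np.percentile(r[:,1],[1,99]),1))
for y in(-130,-100,-70,-40,-10):
    r=Rr[(abs(Rr[:,1]-y)<4)&(abs(Rr[:,0]-11)<25)];print(y,"L",np.round(np.percentile(L[abs(L[:,1]-y)<4,0],[.5,99.5]),1),"rail",np.round(np.percentile(r[:,0],[1,99]),1))
M=pts(110,hs[...,1]>60);print("M +y end",[np.round(np.percentile(M[abs(M[:,0]-x)<4,1],99.5),1) for x in(-80,-65,-45,-30)],"x ext",np.percentile(M[M[:,1]<-22.0][:,0],[.5,99.5]) if len(M) else 0, "S",fr([633.4,101.4]))
E
```

```text
-100 L -1.7 rail [-1.1 19.8]
-80 L -2.3 rail [-1.  19.8]
-60 L -1.7 rail [-1.  19.8]
-40 L -1.7 rail [-1.  19.8]
-20 L -2.3 rail [-1.7 19.8]
-130 L [-109.9   -1.3] rail [ 3.4 21. ]
-100 L [-109.3   -1.2] rail [ 3.5 21.1]
-70 L [-109.4   -1.1] rail [ 3.5 21.1]
-40 L [-109.4   -0.7] rail [ 3.5 21.3]
-10 L [-109.    -1.1] rail [ 3.6 22.1]
M +y end [np.float64(-23.3), np.float64(-23.3), np.float64(-23.2), np.float64(-23.2)] x ext [-88.74977399 -23.39753518] S [-56.3 -71.6]
```

```bash
python3 -c "
from workcell import bot
print(bot.sign_off())"
```

```text
the job is handed in; nothing more can be done
None
```

The job is handed in: the large carton sits flush in the corner with the medium and small cartons stacked squarely on it, each centred to within about 1 mm, and the arm never went near the tape roll, parts bin or grease gun; it took about 28 s of the 72 s allowed.

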